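# Clamp the drying-pole cradle board on the balcony bench

### The arm

A 6-joint arm with a two-finger parallel gripper is mounted at the origin on the work surface. World frame = base frame: x ahead of the robot, y to its left, z up, the work surface at z = 0. Lengths are in mm, angles in rad, forces in N, time in s.
With the tool pointing down it reaches from about 325 to 850 mm from the base axis. Payload 4.4 kg.
Tool frame: the origin (TCP) lies midway between the tips of the shut fingers; the grasp point (between the pads) lies 19 mm behind it (bot.hold_point_z is the distance from the TCP to the grasp point, in mm); z points along the fingers, y is the direction in which the jaws open and shut (so a half turn about z gives the same grasp; the last joint's range is limited). The gripper opens to 94 mm and grips with 3 to 60 N. Pads are 16 mm wide; open, the fingers measure 119 mm over their backs; the gripper's body (75 mm by 177 mm) begins 78 mm behind the grasp point.
Start: joints at [-1.444, 0.207, 1.542, -0, 1.393, -0.15], TCP at [157.676, -552.961, 205.447] pointing down, gripper open.
Joint ranges: [-2.73, 2.73], [-0.86, 2.22], [0.23, 2.46], [-1.11, 4.25], [0.08, 2.63], [-2.82, 2.82]. Speed limits (rad/s): [2.79, 2.79, 3.14, 3.14, 3.14, 3.14].

### API

Orientations are given as a rotation vector (axis times angle).
In Python, from bench import bot gives the robot as it stands. The module is installed in compiled form; this text tells all that it offers.
- The arm moves only by the tool arm_command, never from a script. Its argument "moves" is a list of rows, each a list of 3 entries, a list of its own where there are three numbers: the shift along the tool's x, y, z in mm, then the turn, a rotation vector about the tool's x, y, z in rad, then the finger opening in mm, from 0 to 94. In form: [[[tx, ty, tz], [wx, wy, wz], claw], ...]. A call has 1 to 12 rows; each row is the pose to reach, as a shift and turn from the pose measured when the call began, along the tool's axes at that moment; what a row does not reach only later rows make up. A row lasts 1/10 s, in which the tool goes at most 50 mm and 8.59 degrees, less where a joint would pass 70% of its speed; a pose out of reach is approached as far as the arm can. A call with a gripper value outside its range is refused whole. The fingers move at their own pace and stop on an object; "force" is the grip in N (left out, the last holds). Time passes only in rows, so rows that repeat a pose let the fingers close. It gives the time, the measured TCP pose, the force and the opening at its end, in the units of the state.
- bot.sense(): the state, without advancing time (a new reading comes with each control period).
- bot.get_image(name): name is "scene" or "side" or "wrist"; returns a dict with "color" (420x560x3 uint8, red, green, blue), "K" (3x3 intrinsics, pixels), "k1" (the pictures are not rectified: a ray, as slopes to the right and down, at radius r is drawn at 1 + k1 r^2 times it, then the intrinsics apply), "camera_from_world" (4x4, takes a point from world to camera coordinates); the wrist camera has in their place "tool_from_camera" (4x4, takes a point from camera to tool coordinates, whose origin is the TCP and whose axes are the flange's). Camera axes: x right, y up, looking along -z (the intrinsics and any distortion apply to the point x, -y, -z); pixel columns grow to the right and rows downward; lengths in mm; the calibration is good to about 2 mm. A picture is of the moment at which its call begins: read the wrist's pose just before it. There is no depth.
- bot.finish_job(): hands the job in, once; it reports no verdict.
Trained networks look in the newest picture that a camera, given by its name, has taken for a name from the list of things; names that differ only in an ending like _2 or _b are one class to them, and where a whole thing is asked for, a point or a joint stands for the part that bears it (a point fixed in the world has none). Each returns a list of dicts, best first, with "conf" (0 to 1); they miss things now and then, are a little off and sometimes report something else, mostly with a low value. They report only what shows in the picture. A call takes as long as a camera call.
- bot.regions_of(camera, target): "pixels" (420x560 bool, what is visible of it) and "xy" ([column, row] in pixels, amid what is visible of it).
The state is a dict: "clock": time; "joints": joint angles; "qvel": joint speeds; "joint_efforts": joint torques, N m; "ee_pos": TCP position; "ee_rot": TCP orientation; "force": force on the tool from outside, world axes, zero at the start; "wrist_torque": the same for the moment, N m; "gripper_width": finger opening in mm.
Only numpy, scipy, OpenCV 4.12 (cv2) and the standard library are available. Lean on these libraries where they do the work, as an engineer would, in place of code of your own. Each camera call takes 0.05 s, during which the arm holds its last target.

### The job

Move the scrub brush out of the way and leave it lying on the bench, then bring the board with the pole cradle into the mouth of the screw clamp, bare end first, until that end is squarely home against the clamp's column. Then turn the crank clockwise until the pad meets the board and snug it by about a quarter turn more, firm but never crushed. Leave everything else on the bench where it stands.

Things in the scene. Friction and masses are not known exactly. Their poses are not given: they have to be found in the camera images.
- clamp: Grey iron screw clamp fixed on the bench. Origin: on the bench straight below the screw. z up; -x points out of its mouth, +x to its column (a 70 mm wide, 100 mm tall post whose flat stop face is 40 mm from the origin). An arm 44 mm wide, its top 100 mm up and its underside 74 mm up, reaches from the column to 31 mm past the screw on the mouth side. The bench top itself is the lower jaw.
- crank (a joint): The crank's angle, rad; grows as it is turned clockwise seen from above (tightening). One full turn lowers screw, crank and pad by 20 mm (3.18 mm per rad). It starts between 1.5 and 7, and can turn to 14. Stiff: pushing the peg sideways takes about 3.6 N, rising by about 2 N when snug; it stays where it is left. At angle 0 the peg lies on the clamp's -x side (it then moves to the +y side, +x side and so on).
- crank_peg (a point): Centre of the crank's upright black peg, 18 mm diameter and 60 mm tall, 55 mm from the screw axis, standing on a flat crank bar (10 mm thick, 16 mm wide, its top 30 mm below this point). The peg is fixed on the bar and can be pushed round from above. At crank angle 0 this point is 185 mm above the bench.
- pad_face (a point): Centre of the underside of the round rubber pad (34 mm diameter) under the screw. 56 mm above the bench at crank angle 0 with nothing under it; it comes down with the screw until it meets the board.
- pad (a joint): How far the pad is pushed up against its spring, m: 0 while it hangs free, growing by 3.18 mm per rad of the crank after it has met the board; 6 N per mm. Snug is 2.5 to 8 mm; above 9 mm the board is being crushed.
- board_center (a point): Centre, half-way up, of the loose wooden board: 170 long (x) x 60 wide (y) x 28 thick, 0.32 kg, lying flat. A steel U cradle for a drying pole (30 mm long, 50 wide, up to 68 mm above the bench) stands on it with its centre 45 mm towards -x of the middle; the +x end is bare and goes into the clamp.
- board_end (a point): Middle of the board's bare end face, 85 mm along its +x from the centre. Home: touching the column's face, within 7 mm, within 12 mm of the clamp's middle line, and within 0.1 rad of square.
- brush_center (a point): Centre, half-way up, of the bamboo scrub brush: a block 120 long (x) x 36 wide (y) x 30 high, bristles down, 0.09 kg. It lies across the way between the board and the clamp. Beside that way, towards the robot (clamp's +y side), the bench is free from 60 to 150 mm off the clamp's middle line and from 60 to 200 mm out from the screw (but for the end of the brush itself).
- jar_mid (a point): Middle of a glass jar with lid, 70 mm diameter, 100 tall. Leave alone.
- bleach_mid (a point): Middle of a yellow bleach bottle, 80 mm diameter, 235 tall. Leave alone.
- mug_mid (a point): Middle of a white mug, 72 mm diameter, 70 tall, with a handle on its +y side. Leave alone.
- hanger_mid (a point): Blue clothes hanger lying flat, 360 long (y), 140 wide, 8 thick; the point lies within its triangle. Leave alone.
- pole_crank_mid (a point): Middle of the loose Z-shaped steel crank for the ceiling poles, 220 long (x), 72 wide, 12 thick (grip 20), lying flat; not part of the clamp. Leave alone.
- basket_mid (a point): Middle of an open white basket of clothes pegs, 110 x 110 x 55 mm. Leave alone.

How it is judged:
By the outcome, as a careful person would: the job done as asked, in the order asked, and still so for the second after the job is handed in, with the robot touching nothing.
It also fails if it takes over 72 s, if anything falls off the work surface, if the arm or the gripper's body presses on something with over 40 N, if the wrist force passes 120 N, or if a joint passes its speed limit or range.

## Working session

There is one attempt and no reset: what is moved stays moved. The work goes in short steps, Python scripts to look and compute and a tool call to move; the robot and the scene stay as the last step left them, time stands still between calls to the robot, and variables do not carry over. Pictures are saved under pics/ and viewed, and the job is handed in when it is done.

Besides the shell and the picture viewer there is one more tool, called after "Call:" as a command line: name --argument value ..., lists and objects as JSON in quotes. arm_command: Moves the arm, as the interface text tells. Its arguments: {"type":"object","properties":{"moves":{"type":"array"},"force":{"type":"number"}},"required":["moves"]}

```bash
mkdir -p pics
cat > h.py <<'E'
import numpy as np, cv2
from bench import bot
def shot(name,fn):
    im=bot.get_image(name); cv2.imwrite('pics/'+fn,im['color'][:,:,::-1]); return im
E
python3 - <<'E'
from h import *
print(bot.sense())
for n in ['scene','side','wrist']:
    im=shot(n,n+'0.png'); print(n,im['K'],im['k1'],im.get('camera_from_world',im.get('tool_from_camera')))
    if n!='wrist':
        for t in ['clamp','crank_peg','board_center','brush_center','jar_mid','bleach_mid','mug_mid','hanger_mid','pole_crank_mid','basket_mid']:
            print(t,[(round(r['conf'],2),np.round(r['xy']),r['pixels'].sum()) for r in bot.regions_of(n,t)[:2]])
print(bot.sense()['clock'])
E
```

```text
{'clock': 0.0, 'joints': array([-1.44352078e+00,  2.07440228e-01,  1.54288335e+00, -1.50351173e-05,
        1.39347664e+00, -1.50474034e-01]), 'qvel': array([ 1.05669050e-03, -3.19079863e-04,  1.09796277e-03,  2.39224312e-04,
        8.48281686e-05, -8.42861032e-04]), 'joint_efforts': array([-1.25343736e-04, -3.70886064e+01, -2.81414241e+01,  6.96731312e-02,
        3.61807470e-02, -1.78911573e-04]), 'ee_pos': array([ 157.56005178, -552.18983986,  204.31279297]), 'ee_rot': array([-3.10915970e+00, -4.34585533e-01, -1.69684625e-05]), 'force': array([ 0.55562537, -0.10258046,  0.47300821]), 'wrist_torque': array([-0.01948776, -0.02009167,  0.01858063]), 'gripper_width': 93.92842697113535}
scene [[475.21642775   0.         279.80896968]
 [  0.         475.21642775 214.69621387]
 [  0.           0.           1.        ]] -0.16412422664235227 [[ 2.67510810e-01  9.63526936e-01  7.33550482e-03 -3.05463105e+02]
 [-7.64638894e-01  2.07647387e-01  6.10090095e-01  2.93676515e+02]
 [ 5.86315042e-01 -1.68814708e-01  7.92298092e-01 -1.39405163e+03]
 [ 0.00000000e+00  0.00000000e+00  0.00000000e+00 
[... 1643 characters left out ...]
)]
mug_mid [(0.59, array([399., 210.]), np.int64(1075))]
hanger_mid [(0.9, array([179., 350.]), np.int64(910))]
pole_crank_mid [(0.56, array([238., 243.]), np.int64(625)), (0.27, array([293., 215.]), np.int64(432))]
basket_mid [(0.61, array([316., 315.]), np.int64(3407))]
wrist [[291.20133765   0.         283.2753825 ]
 [  0.         291.20133765 208.42504141]
 [  0.           0.           1.        ]] 0.004922990321355604 [[-7.69149457e-04  9.57763323e-01  2.87556649e-01  8.45123064e+01]
 [ 9.99999621e-01  6.19271859e-04  6.12169092e-04  5.19882702e-01]
 [ 4.08237363e-04  2.87557011e-01 -9.57763436e-01 -1.79519689e+02]
 [ 0.00000000e+00  0.00000000e+00  0.00000000e+00  1.00000000e+00]]
1.15
```

Run:
```python
import cv2
for n in ['scene0','side0']:
    a=cv2.imread(f'pics/{n}.png'); a=a[120:400,80:480]; cv2.imwrite(f'pics/{n}z.png',cv2.resize(a,(800,560),interpolation=cv2.INTER_CUBIC))
```

```text
(no output)
```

View pics/scene0z.png

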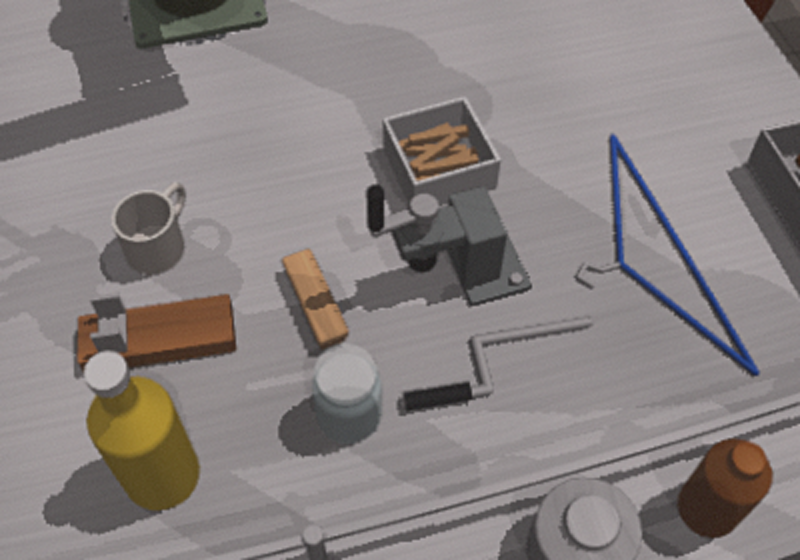

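View pics/side0z.png

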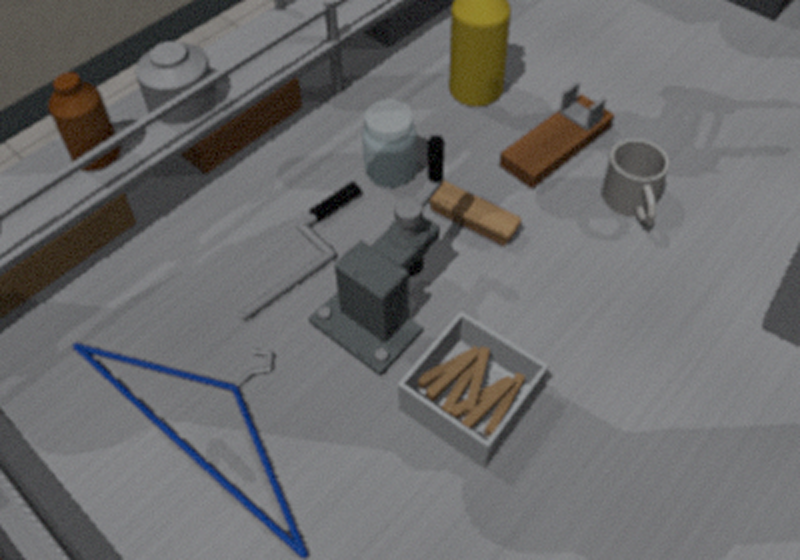

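View pics/wrist0.png

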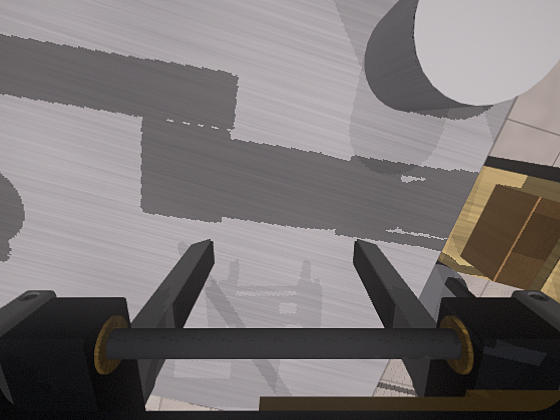

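Run:
```python
import cv2
a=cv2.imread('pics/scene0.png'); cv2.imwrite('pics/s_a.png',cv2.resize(a[200:320,100:260],(800,600),interpolation=cv2.INTER_CUBIC))
cv2.imwrite('pics/s_b.png',cv2.resize(a[195:315,200:360],(800,600),interpolation=cv2.INTER_CUBIC))
a=cv2.imread('pics/side0.png'); cv2.imwrite('pics/d_a.png',cv2.resize(a[150:270,275:435],(800,600),interpolation=cv2.INTER_CUBIC))
cv2.imwrite('pics/d_b.png',cv2.resize(a[180:315,210:390],(800,600),interpolation=cv2.INTER_CUBIC))
```

```text
(no output)
```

View pics/s_a.png

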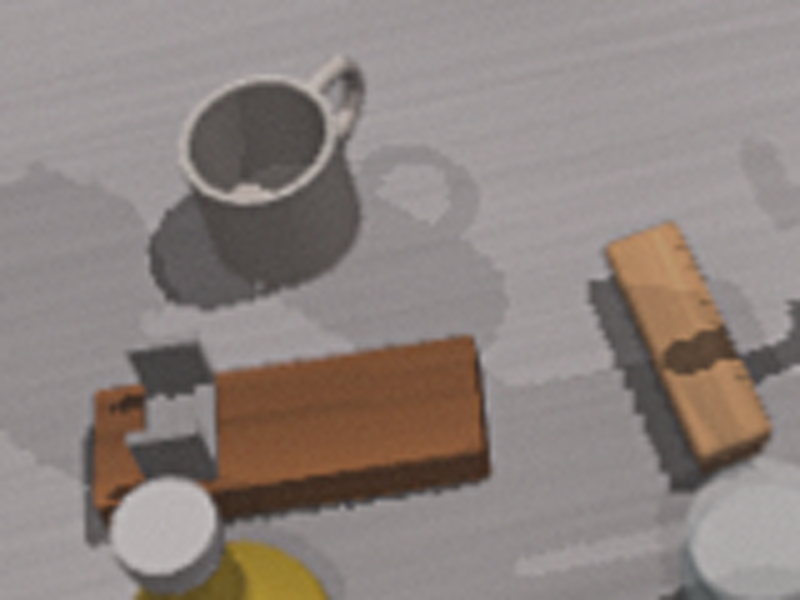

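View pics/s_b.png

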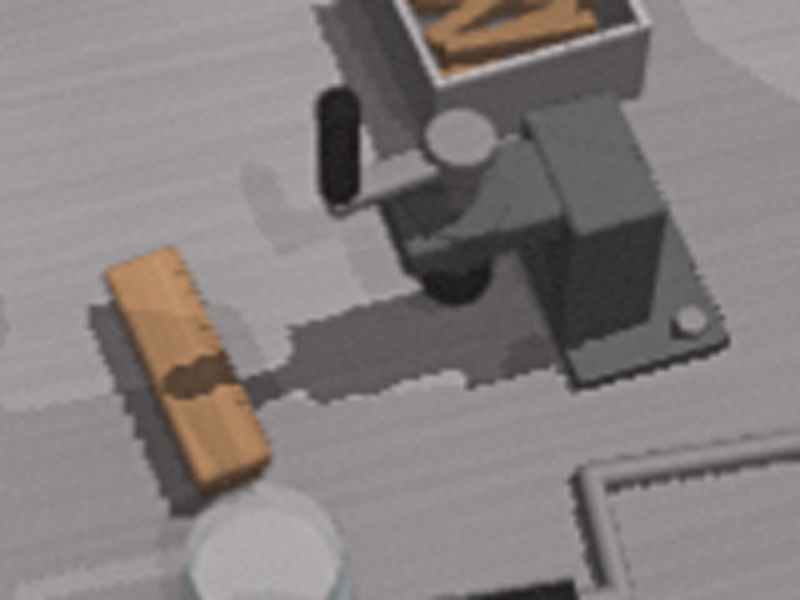

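View pics/d_a.png

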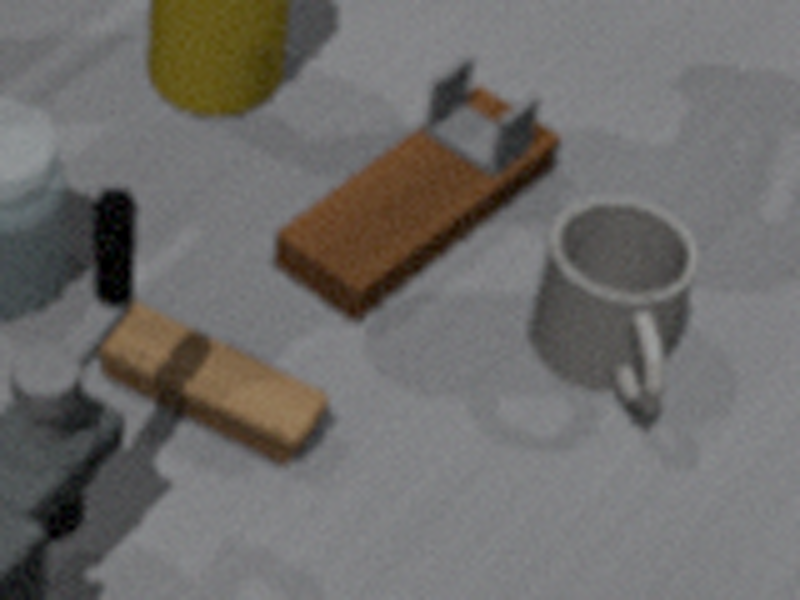

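View pics/d_b.png

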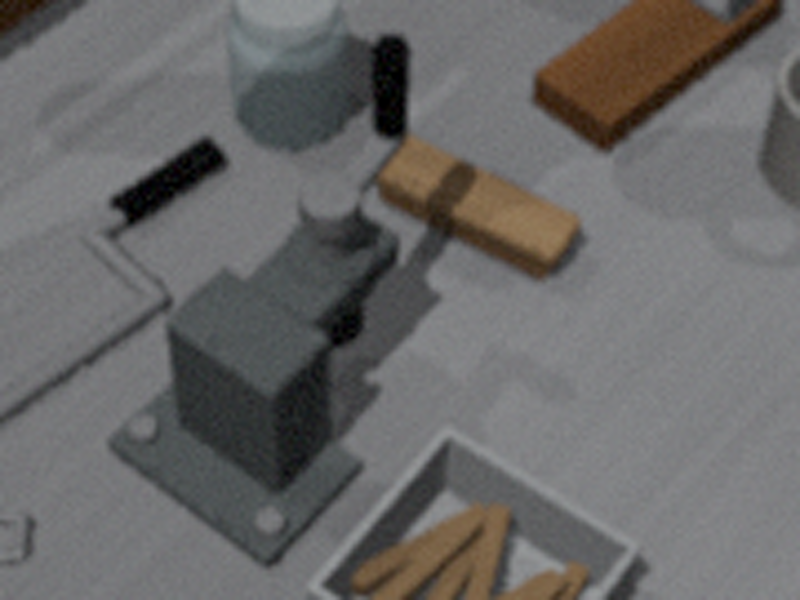

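```bash
cat > geo.py <<'E'
import numpy as np
from scipy.optimize import least_squares
CAM={'scene':(475.2164,279.809,214.696,-0.164124,np.array([[ 2.67510810e-01,9.63526936e-01,7.33550482e-03,-3.05463105e+02],[-7.64638894e-01,2.07647387e-01,6.10090095e-01,2.93676515e+02],[5.86315042e-01,-1.68814708e-01,7.92298092e-01,-1.39405163e+03]])),
'side':(405.9534,280.463,217.015,-0.0734776,np.array([[-7.36127754e-01,-6.76654864e-01,-1.59412962e-02,5.49436477e+02],[5.01069652e-01,-5.60641175e-01,6.59250086e-01,-2.85291918e+02],[-4.55022125e-01,4.77304585e-01,7.51754747e-01,-7.98431109e+02]]))}
def proj(cam,P):
    f,cx,cy,k,M=CAM[cam]; P=np.atleast_2d(P); c=P@M[:,:3].T+M[:,3]
    s=np.stack([c[:,0]/-c[:,2],-c[:,1]/-c[:,2]],1); r2=(s**2).sum(1,keepdims=True)
    return s*(1+k*r2)*f+[cx,cy]
def ray(cam,px):
    f,cx,cy,k,M=CAM[cam]; d=(np.array(px,float)-[cx,cy])/f; s=d.copy()
    for _ in range(20): s=d/(1+k*(s@s))
    R=M[:,:3]; o=-R.T@M[:,3]; v=R.T@np.array([s[0],-s[1],-1]); return o,v
def onz(cam,px,z):
    o,v=ray(cam,px); return o+v*(z-o[2])/v[2]
def fit(obs,p0):
    # obs: (cam,px,local) pose x,y,yaw
    def tf(p,l): c,s=np.cos(p[2]),np.sin(p[2]); return np.array([p[0]+c*l[0]-s*l[1],p[1]+s*l[0]+c*l[1],l[2]])
    fn=lambda p: np.concatenate([proj(c,tf(p,l))[0]-px for c,px,l in obs])
    r=least_squares(fn,p0,loss='soft_l1',x_scale=[10,10,.1]); return r.x,fn(r.x).reshape(-1,2)
def tri(obs):
    r=least_squares(lambda P:np.concatenate([proj(c,P)[0]-px for c,px in obs]),[500,0,50]); return r.x,r.fun
sa=lambda u,v:((u+.5)/5-.5+100,(v+.5)/5-.5+200)
sb=lambda u,v:((u+.5)/5-.5+200,(v+.5)/5-.5+195)
da=lambda u,v:((u+.5)/5-.5+275,(v+.5)/5-.5+150)
db=lambda u,v:((u+.5)*.225-.5+210,(v+.5)*.225-.5+180)
E
python3 - <<'E'
from geo import *
np.set_printoptions(precision=2,suppress=True)
S,D='scene','side'
print('board')
B=[(S,sa(95,392),(-85,30,28)),(S,sa(473,337),(85,30,28)),(S,sa(490,455),(85,-30,28)),(S,sa(490,480),(85,-30,0)),
(D,da(278,240),(85,-30,28)),(D,da(355,290),(85,30,28)),(D,da(357,318),(85,30,0)),(D,da(278,262),(85,-30,0)),(D,da(557,140),(-85,30,28))]
print(*fit(B,[550,0,1.5]))
print('brush')
B=[(S,sa(605,248),(60,18,30)),(S,sa(675,222),(60,-18,30)),(S,sa(770,437),(-60,-18,30)),(S,sa(705,468),(-60,18,30)),
(D,da(133,303),(-60,18,30)),(D,da(328,402),(60,18,30)),(D,da(287,443),(60,-18,30)),(D,da(103,345),(-60,-18,30))]
print(*fit(B,[550,200,3]))
print('clamp')
p=[onz(S,sb(*q),100) for q in [(525,115),(620,95),(667,210),(572,237)]]; print(np.array(p))
p=[onz(D,db(*q),100) for q in [(330,335),(270,390),(168,318),(228,268)]]; print(np.array(p))
print(onz(S,sb(525,115),100))
B=[(S,sb(525,115),(40,35,100)),(S,sb(572,237),(40,-35,100)),(D,db(330,335),(40,35,100)),(D,db(228,268),(40,-35,100))]
print(*fit(B,[550,250,1.5]))
print('peg top',*tri([(S,sb(338,97)),(D,db(390,45))]),'base',*tri([(S,sb(342,200)),(D,db(390,130))]))
print('knob',*tri([(S,sb(461,137)),(D,db(332,197))]))
for n,q,z in [('jar top',sb(268,565),100),('mug rim',sa(257,140),70),('bleachcap',sa(165,530),235)]: print(n,onz(S,q,z))
E
```

```text
board
[ 569.85 -119.47    1.49] [[-0.53 -0.39]
 [-0.18 -0.91]
 [-1.12 -1.02]
 [ 0.62  0.12]
 [-1.41 -2.48]
 [ 0.41 -0.39]
 [-1.12  1.24]
 [-2.17  0.39]
 [ 0.4  -1.63]]
brush
[573.13  59.45   3.27] [[-0.05 -1.27]
 [ 0.91 -1.03]
 [ 0.58 -1.2 ]
 [-2.2  -1.81]
 [-1.86 -2.98]
 [-0.17 -2.3 ]
 [ 0.52 -1.03]
 [-3.8  -2.73]]
clamp
[[533.16 224.58 100.  ]
 [533.59 268.42 100.  ]
 [597.63 267.91 100.  ]
 [600.13 224.49 100.  ]]
[[528.48 224.09 100.  ]
 [528.06 265.96 100.  ]
 [593.04 268.64 100.  ]
 [592.88 227.61 100.  ]]
[533.16 224.58 100.  ]
[563.86 184.73   1.57] [[-0.53 -1.52]
 [-0.07 -0.51]
 [-0.33  0.09]
 [-1.03 -2.21]]
peg top [573.51 130.95 194.99] [ 0.06  0.03  0.06 -0.02] base [576.3  129.29 131.1 ] [-0.75 -0.32 -0.84  0.3 ]
knob [563.88 184.42 138.27] [-0.37 -0.15 -0.39  0.13]
jar top [714.85  64.74 100.  ]
mug rim [ 448.3  -109.17   70.  ]
bleachcap [ 728.53 -136.31  235.  ]
```

```bash
cat >> h.py <<'E'
from scipy.spatial.transform import Rotation as Ro
def Rt(psi,b=0):
    x=np.array([np.cos(psi),np.sin(psi),0]);z=np.array([0,0,-1.]);return Ro.from_matrix(np.stack([x,np.cross(z,x),z],1))*Ro.from_rotvec([0,b,0])
def rel(p,R,s=None):
    s=s or bot.sense(); R0=Ro.from_rotvec(s['ee_rot'])
    return np.round(R0.inv().apply(np.array(p)-s['ee_pos']),1).tolist(),np.round((R0.inv()*R).as_rotvec(),3).tolist()
def wproj(im,s,P):
    T=im['tool_from_camera']; R0=Ro.from_rotvec(s['ee_rot']); t=R0.inv().apply(np.atleast_2d(P)-s['ee_pos'])
    c=(t-T[:3,3])@T[:3,:3]; q=np.stack([c[:,0]/-c[:,2],c[:,1]/c[:,2]],1); q=q*(1+im['k1']*(q**2).sum(1,keepdims=True))
    return q*im['K'][0,0]+im['K'][:2,2]
def wonz(im,s,px,z):
    d=(np.array(px,float)-im['K'][:2,2])/im['K'][0,0]; q=d.copy()
    for _ in range(10): q=d/(1+im['k1']*(q@q))
    T=im['tool_from_camera']; R0=Ro.from_rotvec(s['ee_rot'])
    v=R0.apply(T[:3,:3]@np.array([q[0],-q[1],-1])); o=R0.apply(T[:3,3])+s['ee_pos']; return o+v*(z-o[2])/v[2]
E
python3 - <<'E'
from h import *
print(rel([400,-150,220],Rt(1.7)))
E
```

```text
([343.5, -321.1, -14.6], [0.0, 0.0, -1.422])
```

Call:
arm_command --moves '[[[344,-321,-15],[0,0,-1.42],94],[[344,-321,-15],[0,0,-1.42],94],[[344,-321,-15],[0,0,-1.42],94],[[344,-321,-15],[0,0,-1.42],94],[[344,-321,-15],[0,0,-1.42],94],[[344,-321,-15],[0,0,-1.42],94],[[344,-321,-15],[0,0,-1.42],94],[[344,-321,-15],[0,0,-1.42],94],[[344,-321,-15],[0,0,-1.42],94],[[344,-321,-15],[0,0,-1.42],94],[[344,-321,-15],[0,0,-1.42],94]]'

```text
clock: 2.25
ee_pos: [401.5, -147.7, 220.8]
ee_rot: [2.069, 2.363, 0.001]
force: [-1.0, -0.7, -0.7]
gripper_width: 94.3
```

Run:
```python
from h import *
s=bot.sense();print(s['clock'],s['ee_pos'],s['joints'])
print(rel([480,40,200],Rt(3.27,-.2)))
```

```text
2.25 [ 401.52957577 -147.66398356  220.77967894] [-5.55714849e-01 -1.32178700e-01  1.86009731e+00  5.42636612e-04
  1.41293076e+00 -6.88261853e-01]
([175.7, 102.5, 20.9], [-0.156, -0.157, -1.561])
```

Call:
arm_command --moves '[[[176,102,21],[-0.156,-0.157,-1.56],94],[[176,102,21],[-0.156,-0.157,-1.56],94],[[176,102,21],[-0.156,-0.157,-1.56],94],[[176,102,21],[-0.156,-0.157,-1.56],94],[[176,102,21],[-0.156,-0.157,-1.56],94],[[176,102,21],[-0.156,-0.157,-1.56],94],[[176,102,21],[-0.156,-0.157,-1.56],94],[[176,102,21],[-0.156,-0.157,-1.56],94],[[176,102,21],[-0.156,-0.157,-1.56],94],[[176,102,21],[-0.156,-0.157,-1.56],94],[[176,102,21],[-0.156,-0.157,-1.56],94],[[176,102,21],[-0.156,-0.157,-1.56],94]]'

```text
clock: 3.45
ee_pos: [479.1, 38.7, 199.8]
ee_rot: [-0.182, 2.936, 0.018]
force: [0.0, 0.3, 0.3]
gripper_width: 93.8
```

Run:
```python
from h import *
s=bot.sense();print(s['clock'],s['ee_pos'],s['joints'])
im=shot('wrist','w1.png')
c,q=np.cos(3.27),np.sin(3.27)
P=[[573+c*a-q*b,59.5+q*a+c*b,30] for a,b in [(60,18),(60,-18),(-60,-18),(-60,18)]]
print(wproj(im,s,P).round())
a=im['color'][:,:,::-1].copy()
for p in wproj(im,s,P): cv2.circle(a,tuple(int(round(v)) for v in p),3,(0,255,0),1)
cv2.imwrite('pics/w1a.png',a)
```

```text
3.45 [479.13599398  38.71113445 199.75544963] [-0.13643217 -0.14192372  1.92735748  0.05521404  1.16310899 -1.84810957]
[[276. 192.]
 [305. 192.]
 [303. 268.]
 [278. 268.]]
```

View pics/w1a.png

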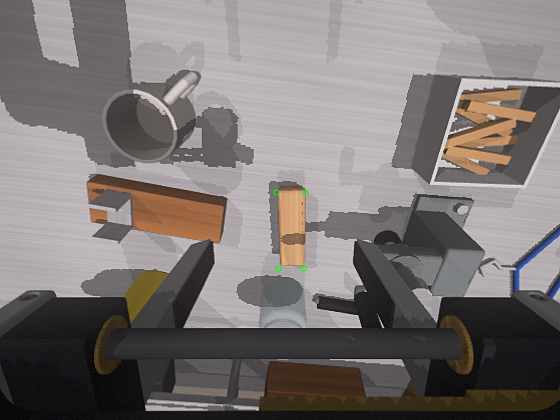

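Run:
```python
from h import *
s=bot.sense();im=bot.get_image('wrist')
for px,z in [((433,185),55),((462,78),55),((413,75),0),((392,167),0)]: print(wonz(im,s,px,z).round())
R=Rt(3.25,-.2)
print(rel([526,54,70],R)); print(rel([529,54,5],R))
```

```text
[474. 209.  55.]
[363. 196.  55.]
[367. 171.   0.]
[476. 180.   0.]
([-21.2, 8.9, 136.9], [0.003, 0.0, 0.015])
([-11.2, 8.6, 201.2], [0.003, 0.0, 0.015])
```

Call:
arm_command --moves '[[[-21,9,137],[0,0,0.015],80],[[-21,9,137],[0,0,0.015],80],[[-21,9,137],[0,0,0.015],80],[[-11,9,200],[0,0,0.015],80],[[-11,9,201],[0,0,0.015],80],[[-11,9,201],[0,0,0.015],80],[[-11,9,201],[0,0,0.015],28],[[-11,9,201],[0,0,0.015],28],[[-11,9,201],[0,0,0.015],28],[[-11,9,201],[0,0,0.015],28],[[-11,9,201],[0,0,0.015],28],[[-11,9,201],[0,0,0.015],28]]' --force 12

```text
clock: 4.75
ee_pos: [528.8, 54.4, 5.3]
ee_rot: [-0.159, 2.937, 0.02]
force: [0.4, -0.4, 0.7]
gripper_width: 36.3
```

Run:
```python
from h import *
s=bot.sense();print(s['clock'],s['ee_pos'],s['joints'],s['force'],s['gripper_width'])
print(rel([476,98,9],Rt(3.25,0)))
print(rel([456,100,9],Rt(2.4,0)))
print(rel([456,98,6],Rt(1.65,0)))
```

```text
4.75 [528.80258515  54.40153896   5.33061437] [-0.08745078  0.26538219  1.96782124  0.06345168  0.71305409 -1.81051501] [ 0.41746015 -0.41178654  0.74859648] 36.34434264029737
([46.1, 49.1, -13.0], [0.003, 0.201, -0.0])
([65.4, 53.2, -16.9], [0.088, 0.187, 0.847])
([66.2, 51.2, -14.0], [0.163, 0.154, 1.594])
```

Run:
```python
from h import *
for p,a in [([478,70,7],3.25),([456,98,7],2.5),([456,98,5.5],1.62)]: print(rel(p,Rt(a,-.2)))
```

```text
([47.5, 21.0, -11.3], [0.003, 0.001, -0.0])
([66.0, 51.2, -15.0], [0.152, -0.0, 0.735])
([66.3, 51.2, -13.5], [0.326, -0.002, 1.597])
```

Call:
arm_command --moves '[[[24,10,-6],[0,0,0],28],[[47,21,-11],[0,0,0],28],[[66,51,-15],[0.03,0,0.15],28],[[66,51,-15],[0.06,0,0.3],28],[[66,51,-15],[0.09,0,0.45],28],[[66,51,-15],[0.12,0,0.6],28],[[66,51,-15],[0.152,0,0.735],28],[[66,51,-14],[0.2,0,0.95],28],[[66,51,-14],[0.23,0,1.1],28],[[66,51,-14],[0.26,0,1.25],28],[[66,51,-14],[0.29,0,1.4],28],[[66,51,-13.5],[0.326,0,1.6],28]]'

```text
clock: 5.95
ee_pos: [456.3, 98.1, 5.6]
ee_rot: [1.86, 2.329, -0.188]
force: [0.4, -1.2, -1.1]
gripper_width: 36.3
```

Run:
```python
from h import *
s=bot.sense();print(s['clock'],s['ee_pos'],s['joints'],s['force'],s['gripper_width'])
im=shot('scene','s1.png'); cv2.imwrite('pics/s1z.png',cv2.resize(im['color'][120:360,80:400,::-1],(800,600)))
print(rel([456,98,4],Rt(1.62,-.2)));print(rel([456,104,80],Rt(1.62,-.2)));
```

```text
5.95 [456.29115962  98.1052834    5.56853397] [ 0.17234328  0.27876919  1.94871907 -0.25176756  0.92091807  0.10281975] [ 0.42816934 -1.22402353 -1.11255942] 36.29969827025996
([0.5, -1.5, 1.7], [0.034, -0.0, 0.166])
([-8.8, -0.2, -73.9], [0.034, -0.0, 0.166])
```

View pics/s1z.png

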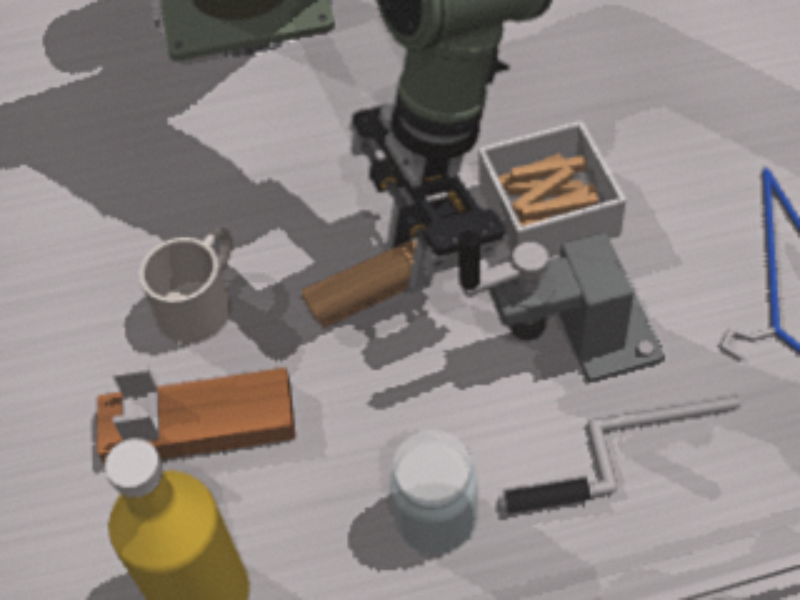

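Call:
arm_command --moves '[[[0,0,0],[0,0,0],70],[[0,0,0],[0,0,0],70],[[0,0,0],[0,0,0],70],[[0,0,-40],[0,0,0],80],[[0,0,-90],[0,0,0],94],[[0,0,-140],[0,0,0],94],[[0,0,-180],[0,0,0],94],[[0,0,-180],[0,0,0],94]]'

```text
clock: 6.8
ee_pos: [454.1, 134.9, 189.1]
ee_rot: [1.858, 2.32, -0.169]
force: [1.6, -0.4, 0.2]
gripper_width: 93.4
```

Run:
```python
from h import *
s=bot.sense();print(s['clock'],s['ee_pos'],s['joints'])
# grasp local -52
c,q=np.cos(1.49),np.sin(1.49)
print(rel([545,-200,210],Rt(1.49,.4)))
```

```text
6.8 [454.10344393 134.85852005 189.07309747] [ 0.24987767  0.02024381  1.79779433 -0.20624884  1.32050601  0.08089333]
([-343.9, 15.5, 48.4], [-0.017, 0.593, 0.307])
```

Call:
arm_command --moves '[[[-344,15,48],[0,0.59,0.3],94],[[-344,15,48],[0,0.59,0.3],94],[[-344,15,48],[0,0.59,0.3],94],[[-344,15,48],[0,0.59,0.3],94],[[-344,15,48],[0,0.59,0.3],94],[[-344,15,48],[0,0.59,0.3],94],[[-344,15,48],[0,0.59,0.3],94],[[-344,15,48],[0,0.59,0.3],94],[[-344,15,48],[0,0.59,0.3],94]]'

```text
clock: 7.7
ee_pos: [543.7, -200.9, 208.6]
ee_rot: [-2.079, -1.923, -0.401]
force: [0.5, -0.3, -0.7]
gripper_width: 93.9
```

Run:
```python
from h import *
s=bot.sense();print(s['clock'],s['ee_pos'],s['joints'])
im=shot('wrist','w2.png')
c,q=np.cos(1.49),np.sin(1.49)
P=[[570+c*a-q*b,-119.5+q*a+c*b,28] for a,b in [(85,30),(85,-30),(-85,-30),(-85,30)]]
print(wproj(im,s,P).round())
a=im['color'][:,:,::-1].copy()
for p in wproj(im,s,P): cv2.circle(a,tuple(int(round(v)) for v in p),3,(0,255,0),1)
cv2.imwrite('pics/w2a.png',a)
```

```text
7.7 [ 543.72656175 -200.92004995  208.55886003] [-0.68964298  0.34784551  1.41273386  0.31197757  1.62860932 -0.63221149]
[[278. 120.]
 [323. 120.]
 [324. 247.]
 [277. 247.]]
```

View pics/w2a.png

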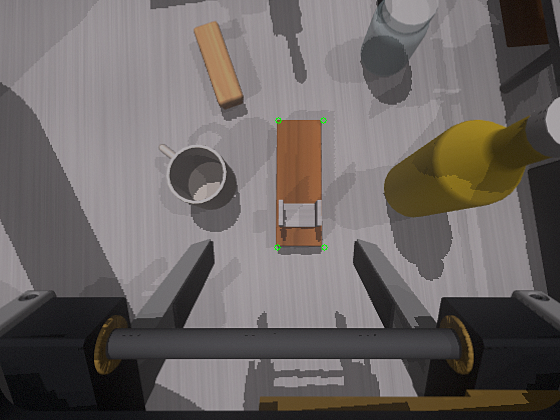

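Run:
```python
from h import *
R=Rt(1.49,.4); z=R.apply([0,0,1]); t=np.array([566.5,-162.5,6]); print(z)
print(rel(t-90*z,R)); print(rel(t,R))
```

```text
[ 0.03142935  0.38814796 -0.92106099]
([-43.0, 22.0, 111.7], [-0.019, 0.003, 0.0])
([-42.7, 23.7, 201.7], [-0.019, 0.003, 0.0])
```

Call:
arm_command --moves '[[[-43,22,112],[-0.019,0,0],90],[[-43,22,112],[-0.019,0,0],90],[[-43,22,112],[-0.019,0,0],90],[[-43,22,112],[-0.019,0,0],90],[[-43,23,160],[-0.019,0,0],90],[[-43,24,201],[-0.019,0,0],90],[[-43,24,201.5],[-0.019,0,0],90],[[-43,24,201.5],[-0.019,0,0],52],[[-43,24,201.5],[-0.019,0,0],52],[[-43,24,201.5],[-0.019,0,0],52],[[-43,24,201.5],[-0.019,0,0],52],[[-43,24,201.5],[-0.019,0,0],52]]' --force 25

```text
clock: 8.95
ee_pos: [566.8, -163.7, 7.4]
ee_rot: [-2.089, -1.929, -0.42]
force: [-3.8, -1.5, 6.9]
gripper_width: 60.3
```

Run:
```python
from h import *
s=bot.sense();print(s['clock'],s['ee_pos'],s['joints'],s['force'],s['gripper_width'])
```

```text
8.95 [ 566.84468979 -163.71891426    7.43632023] [-0.62533439  0.57463012  1.54738957  0.35511409  1.25223119 -0.69730747] [-3.84725519 -1.46417634  6.92609319] 60.257237613093324
```

Run:
```python
from h import *
s=bot.sense();M=Ro.from_rotvec(s['ee_rot']).as_matrix();print(M.round(3), np.arctan2(M[1,0],M[0,0]))
for p in ([565,-80,9],[564,30,8.5],[564,78,8]):
    print(rel(p,Rt(1.568,.4)))
```

```text
[[ 0.074  0.997  0.032]
 [ 0.92  -0.08   0.385]
 [ 0.386  0.001 -0.923]] 1.4909784089462517
([77.5, -8.5, 30.7], [0.031, 0.004, -0.071])
([178.4, -18.3, 73.4], [0.031, 0.004, -0.071])
([222.3, -22.2, 92.3], [0.031, 0.004, -0.071])
```

Call:
arm_command --moves '[[[10,-1,3],[0,0,0],52],[[30,-3,11],[0.01,0,-0.02],52],[[53,-6,20],[0.02,0,-0.04],52],[[77,-8,30],[0.031,0.003,-0.071],52],[[102,-11,41],[0.031,0.003,-0.071],52],[[127,-13,51],[0.031,0.003,-0.071],52],[[152,-16,62],[0.031,0.003,-0.071],52],[[178,-18,73],[0.031,0.003,-0.071],52],[[195,-20,80.5],[0.031,0.003,-0.071],52],[[210,-21,87],[0.031,0.003,-0.071],52],[[218,-22,90.5],[0.031,0.003,-0.071],52],[[222,-22,92],[0.031,0.003,-0.071],52]]'

```text
clock: 10.15
ee_pos: [563.7, 78.4, 7.9]
ee_rot: [-2.004, -2.0, -0.404]
force: [-1.2, 0.3, -2.3]
gripper_width: 60.0
```

Run:
```python
from h import *
s=bot.sense();print(s['clock'],s['ee_pos'],s['force'],s['gripper_width'])
M=Ro.from_rotvec(s['ee_rot']).as_matrix();print(M.round(3), np.arctan2(M[1,0],M[0,0]))
im=shot('scene','s2.png'); im2=shot('side','d2.png')
a=cv2.resize(im['color'][170:320,180:380,::-1],(800,600)); cv2.imwrite('pics/s2z.png',a)
a=cv2.resize(im2['color'][150:300,230:430,::-1],(800,600)); cv2.imwrite('pics/d2z.png',a)
```

```text
10.15 [563.74507335  78.42009471   7.88981383] [-1.15101098  0.25577762 -2.32515881] 59.97376671496476
[[ 0.002  1.    -0.   ]
 [ 0.921 -0.002  0.388]
 [ 0.388 -0.001 -0.921]] 1.5685887531799076
```

View pics/s2z.png

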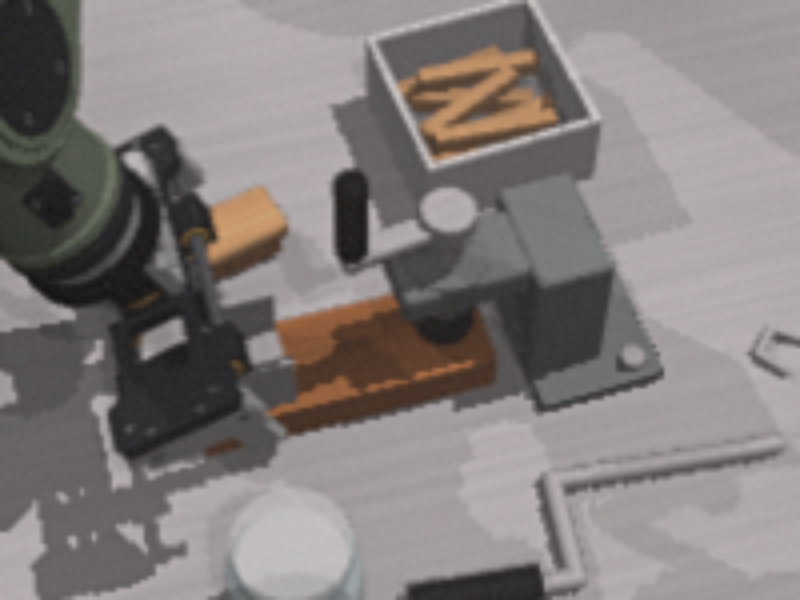

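View pics/d2z.png

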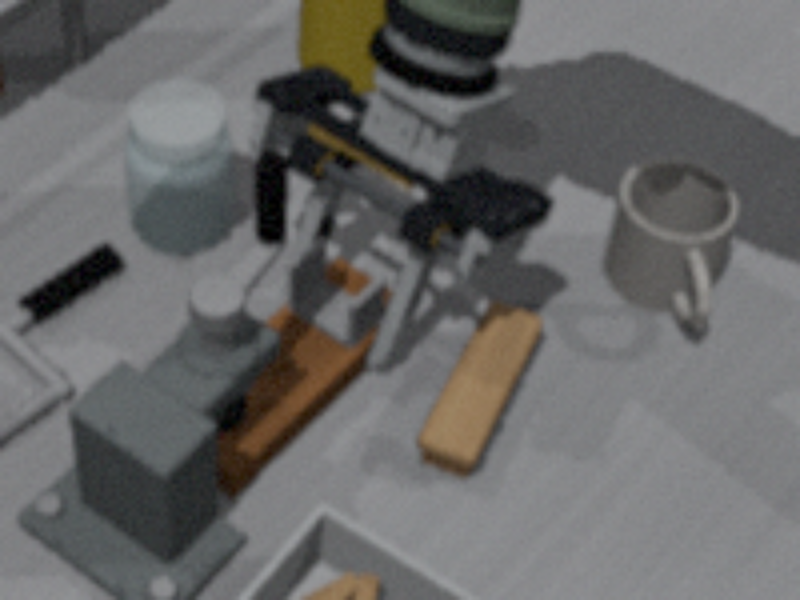

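Call:
arm_command --moves '[[[2.8,0,1.2],[0,0,0],52],[[5.5,0,2.3],[0,0,0],52],[[8.3,0,3.5],[0,0,0],52],[[11,0,4.7],[0,0,0],52],[[12.9,0,5.4],[0,0,0],52],[[13.8,0,5.8],[0,0,0],52]]'

```text
clock: 10.85
ee_pos: [564.3, 92.9, 8.1]
ee_rot: [-2.005, -2.0, -0.405]
force: [-0.6, -0.4, -2.0]
gripper_width: 60.0
```

Call:
arm_command --moves '[[[0.9,0,0.4],[0,0,0],52],[[1.8,0,0.8],[0,0,0],52],[[2.8,0,1.2],[0,0,0],52]]'

```text
clock: 11.15
ee_pos: [564.7, 93.9, 8.0]
ee_rot: [-2.006, -2.004, -0.403]
force: [-0.8, -8.8, -1.6]
gripper_width: 60.0
```

Call:
arm_command --moves '[[[1.8,0,2.0],[0,0,0],52],[[2.8,0,2.6],[0,0,0],52],[[2.8,0,2.6],[0,0,0],52]]'

```text
clock: 11.45
ee_pos: [565.4, 94.0, 7.5]
ee_rot: [-2.007, -2.011, -0.398]
force: [-2.7, -12.8, 5.7]
gripper_width: 59.9
```

Run:
```python
from h import *
s=bot.sense();print(s['clock'],s['ee_pos'],s['force'],s['wrist_torque'],s['gripper_width'])
im=shot('scene','s3.png'); im2=shot('side','d3.png')
a=cv2.resize(im['color'][190:300,220:367,::-1],(800,600),interpolation=cv2.INTER_CUBIC); cv2.imwrite('pics/s3z.png',a)
a=cv2.resize(im2['color'][200:300,230:363,::-1],(800,600),interpolation=cv2.INTER_CUBIC); cv2.imwrite('pics/d3z.png',a)
```

```text
11.45 [565.36135076  93.99563675   7.54970914] [ -2.74164404 -12.8426164    5.70117463] [-1.79722277  0.86946223  0.78613456] 59.94230729744441
```

View pics/s3z.png

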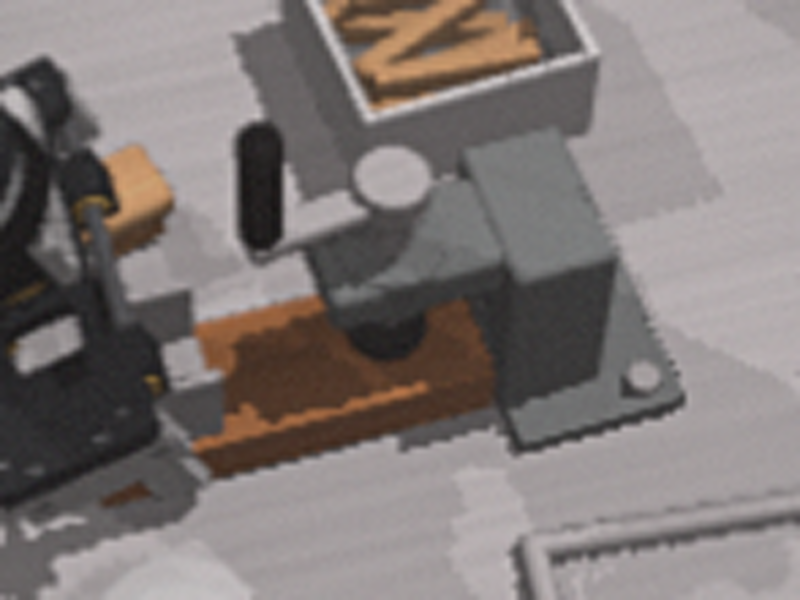

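View pics/d3z.png

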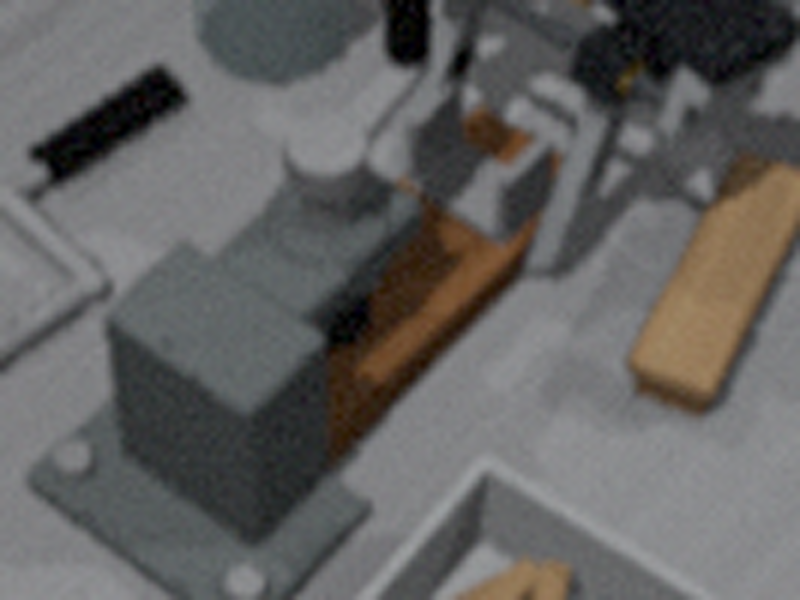

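Call:
arm_command --moves '[[[0,0,0],[0,0,0],60],[[0,0,0],[0,0,0],80],[[0,0,0],[0,0,0],88],[[0,0,0],[0,0,0],88],[[0,0,-30],[0,0,0],88],[[0,0,-75],[0,0,0],88],[[0,0,-120],[0,0,0],88],[[0,0,-165],[0,0,0],88],[[0,0,-210],[0,0,0],88],[[0,0,-240],[0,0,0],88],[[0,0,-240],[0,0,0],88]]'

```text
clock: 12.65
ee_pos: [568.2, 1.1, 234.9]
ee_rot: [-2.013, -2.017, -0.407]
force: [0.8, -0.6, -0.2]
gripper_width: 88.5
```

Run:
```python
from h import *
s=bot.sense();print(s['clock'],s['ee_pos'],s['force'],s['joints'])
im=shot('scene','s4.png'); im2=shot('side','d4.png'); im3=shot('wrist','w4.png')
a=cv2.resize(im['color'][190:310,200:360,::-1],(800,600),interpolation=cv2.INTER_CUBIC); cv2.imwrite('pics/s4z.png',a)
a=cv2.resize(im2['color'][180:300,230:390,::-1],(800,600),interpolation=cv2.INTER_CUBIC); cv2.imwrite('pics/d4z.png',a)
```

```text
12.65 [568.16591748   1.07837472 234.91209468] [ 0.80153278 -0.55248222 -0.15473682] [-0.37217015  0.21021844  1.52818472  0.36327897  1.5402042  -0.41094142]
```

View pics/s4z.png

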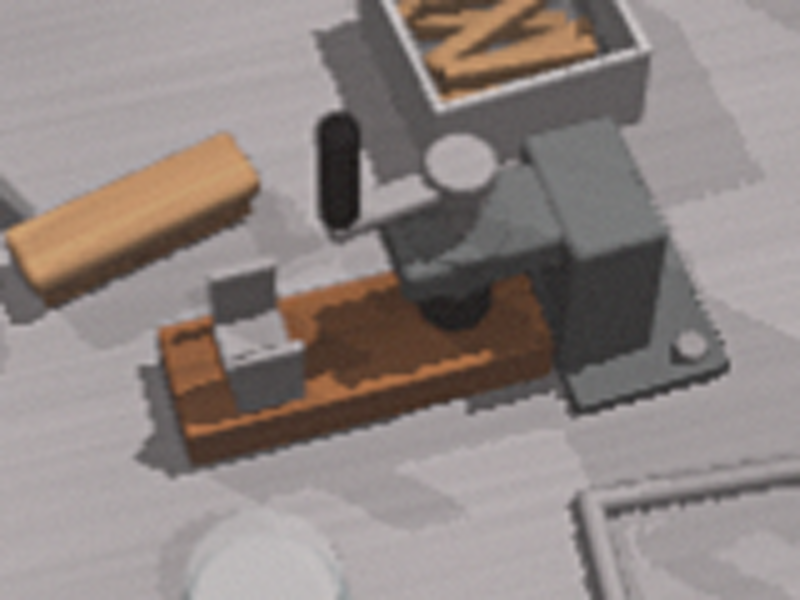

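View pics/d4z.png

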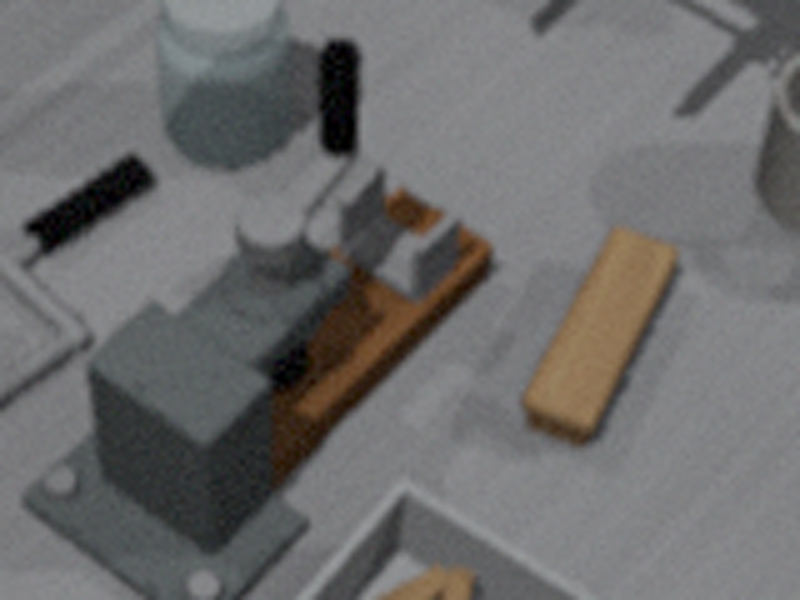

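View pics/w4.png

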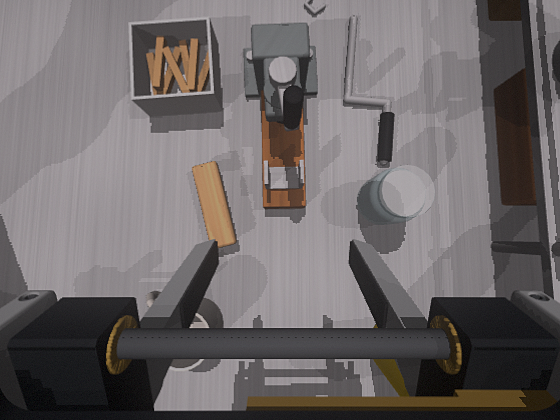

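Run:
```python
from geo import *
from h import wonz,Ro,bot
np.set_printoptions(precision=2,suppress=True)
S,D='scene','side'
s4=lambda u,v:((u+.5)/5-.5+200,(v+.5)/5-.5+190)
d4=lambda u,v:((u+.5)/5-.5+230,(v+.5)/5-.5+180)
B=[(S,s4(160,328),(-85,30,28)),(S,s4(190,435),(-85,-30,28)),(S,s4(553,345),(85,-30,28)),(D,d4(490,245),(-85,30,28)),(D,d4(402,188),(-85,-30,28)),(S,s4(190,465),(-85,-30,0)),(S,s4(553,375),(85,-30,0))]
x,r=fit(B,[564,140,1.57]);print(x,'\n',r); print(x[:2]+85*np.array([np.cos(x[2]),np.sin(x[2])]))
s=dict(ee_pos=np.array([568.17,1.08,234.91]),ee_rot=bot.sense()['ee_rot'])
im=bot.get_image('wrist')
for q,z in [((263,207),28),((304,207),28),((305,150),28),((251,57),100),((309,57),100),((252,25),100),((308,25),100),((282,70),143),((293,95),195),((289,120),135)]: print(q,wonz(im,s,q,z))
print('peg top',tri([(S,s4(339,120)),(D,d4(340,48))])[0],'base',tri([(S,s4(341,225)),(D,d4(338,147))])[0])
print('knob',tri([(S,s4(461,163)),(D,d4(270,222))])[0])
```

```text
[566.03 139.1    1.58] 
 [[-0.6  -1.04]
 [-0.49 -0.16]
 [ 0.98 -0.3 ]
 [ 0.6  -0.26]
 [-0.75 -0.9 ]
 [ 0.34  0.17]
 [ 0.23  0.27]]
[564.96 224.09]
(263, 207) [540.31  52.49  28.  ]
(304, 207) [597.65  52.55  28.  ]
(305, 150) [599.56 134.26  28.  ]
(251, 57) [529.38 227.43 100.  ]
(309, 57) [599.55 227.55 100.  ]
(252, 25) [530.14 268.77 100.  ]
(308, 25) [598.63 268.89 100.  ]
(282, 70) [567.09 185.07 143.  ]
(293, 95) [576.73 131.32 195.  ]
(289, 120) [574.55 134.12 135.  ]
peg top [573.43 131.   196.43] base [576.27 129.22 130.84]
knob [564.7  184.81 138.09]
```

Run:
```python
from h import *
print(rel([575,131,235],Rt(1.76,0)))
```

```text
([120.3, 11.7, 41.4], [0.036, -0.39, -0.185])
```

Call:
arm_command --moves '[[[40,4,-10],[0.012,-0.13,-0.06],60],[[80,8,10],[0.024,-0.26,-0.12],60],[[120,12,41],[0.036,-0.39,-0.185],60],[[120,12,41],[0.036,-0.39,-0.185],60],[[120,12,41],[0.036,-0.39,-0.185],60]]'

```text
clock: 13.35
ee_pos: [572.4, 135.8, 232.2]
ee_rot: [-1.987, -2.428, 0.007]
force: [0.4, -0.8, 0.1]
gripper_width: 60.2
```

Run:
```python
from h import *
s=bot.sense();print(s['clock'],s['ee_pos'],s['force'],s['joints'])
im=shot('wrist','w5.png')
a=im['color'][:,:,::-1].copy()
for z in (195.6,165.6,136):
    p=wproj(im,s,[575,131,z])[0]; print(z,p.round(1)); cv2.circle(a,(int(p[0]),int(p[1])),4,(0,255,0),1)
cv2.imwrite('pics/w5a.png',a)
print(rel([575,131,150.5],Rt(1.76,0)))
```

```text
13.35 [572.43374245 135.82317226 232.15485732] [ 0.38491697 -0.82049215  0.13502697] [ 8.59039802e-02  2.19782653e-01  1.47006496e+00  2.48728813e-05
  1.45791498e+00 -1.13063275e-01]
195.6 [285.2 237.5]
165.6 [285.2 224.7]
136 [285.2 214.6]
([-1.9, 1.7, 82.2], [-0.005, -0.0, 0.004])
```

View pics/w5a.png

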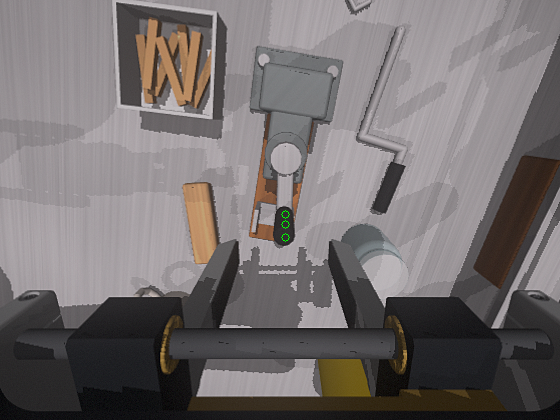

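Call:
arm_command --moves '[[[-2,1.7,40],[0,0,0],60],[[-2,1.7,82],[0,0,0],60],[[-2,1.7,82],[0,0,0],60],[[-2,1.7,82],[0,0,0],21],[[-2,1.7,82],[0,0,0],21],[[-2,1.7,82],[0,0,0],21],[[-2,1.7,82],[0,0,0],21],[[-2,1.7,82],[0,0,0],21]]' --force 30

```text
clock: 14.2
ee_pos: [575.9, 130.9, 152.1]
ee_rot: [-1.995, -2.424, 0.003]
force: [-0.3, -0.2, -0.3]
gripper_width: 23.6
```

```bash
cat >> h.py <<'E'
C=np.array([564.5,185.0])
def peg(t,lead=0,r=55): return [C[0]-r*np.sin(t),C[1]-r*np.cos(t),185-3.183*t-15]
def arc(t0,t1,n,dpsi,s=None,r=55):
    s=s or bot.sense(); out=[]
    for t in np.linspace(t0,t1,n+1)[1:]:
        a,b=rel(peg(t,r=r),Rt(np.pi/2-t+dpsi),s); out.append([a,b])
    return out
E
python3 - <<'E'
from h import *
s=bot.sense();print(s['clock'],s['ee_pos'],s['force'],s['gripper_width'],peg(6.09))
M=Ro.from_rotvec(s['ee_rot']).as_matrix();print(np.arctan2(M[1,0],M[0,0]))
# inward yaw = pi/2 - theta (mod 2pi)
for r in arc(6.1,7.3,10,2*np.pi): print(r)
E
```

```text
14.2 [575.85729105 130.92088206 152.11308577] [-0.2748958  -0.24055966 -0.31055516] 23.572152697058797 [np.float64(575.0592254201475), np.float64(131.02312755886544), 150.61553]
1.7642877125635534
[[0.7, -7.9, 1.9], [-0.003, 0.0, 0.13]]
[[2.0, -14.4, 2.3], [-0.003, 0.0, 0.25]]
[[4.0, -20.6, 2.7], [-0.003, 0.001, 0.37]]
[[6.7, -26.6, 3.1], [-0.003, 0.001, 0.49]]
[[10.2, -32.3, 3.5], [-0.003, 0.001, 0.61]]
[[14.3, -37.4, 3.9], [-0.003, 0.001, 0.73]]
[[19.0, -42.1, 4.3], [-0.003, 0.001, 0.85]]
[[24.2, -46.1, 4.7], [-0.003, 0.001, 0.97]]
[[29.8, -49.5, 5.1], [-0.003, 0.002, 1.09]]
[[35.9, -52.2, 5.5], [-0.002, 0.002, 1.21]]
```

Call:
arm_command --moves '[[[0.7,-7.9,1.9],[0,0,0.13],21],[[2.0,-14.4,2.3],[0,0,0.25],21],[[4.0,-20.6,2.7],[0,0,0.37],21],[[6.7,-26.6,3.1],[0,0,0.49],21],[[10.2,-32.3,3.5],[0,0,0.61],21],[[14.3,-37.4,3.9],[0,0,0.73],21],[[19,-42.1,4.3],[0,0,0.85],21],[[24.2,-46.1,4.7],[0,0,0.97],21],[[29.8,-49.5,5.1],[0,0,1.09],21],[[35.9,-52.2,5.5],[0,0,1.21],21],[[35.9,-52.2,5.5],[0,0,1.21],21]]'

```text
clock: 15.3
ee_pos: [517.8, 155.8, 147.5]
ee_rot: [3.02, 0.861, -0.003]
force: [-0.3, -2.2, 1.8]
gripper_width: 20.7
```

Run:
```python
from h import *
s=bot.sense();print(s['clock'],s['ee_pos'],s['force'],s['gripper_width'],s['joints'][5],peg(7.3))
d=s['ee_pos'][:2]-C; print(np.hypot(*d), np.arctan2(-d[0],-d[1])+2*np.pi)
im=shot('wrist','w6.png')
for r in arc(7.3,8.3,8,2*np.pi,s): print(r)
```

```text
15.3 [517.79720624 155.79387657 147.48014585] [-0.29399364 -2.17742501  1.84684702] 20.748436315174416 1.1491774272098685 [np.float64(517.7259858654289), np.float64(156.0657365440392), 146.7641]
55.08310622196445 7.295122494098125
[[0.5, -7.1, 1.1], [0.001, 0.002, 0.126]]
[[1.8, -13.9, 1.5], [0.001, 0.002, 0.251]]
[[3.9, -20.4, 1.9], [0.001, 0.002, 0.376]]
[[6.9, -26.6, 2.3], [0.001, 0.002, 0.501]]
[[10.5, -32.4, 2.7], [0.001, 0.002, 0.626]]
[[14.9, -37.7, 3.0], [0.002, 0.002, 0.751]]
[[19.9, -42.5, 3.4], [0.002, 0.002, 0.876]]
[[25.4, -46.5, 3.8], [0.002, 0.002, 1.001]]
```

View pics/w6.png

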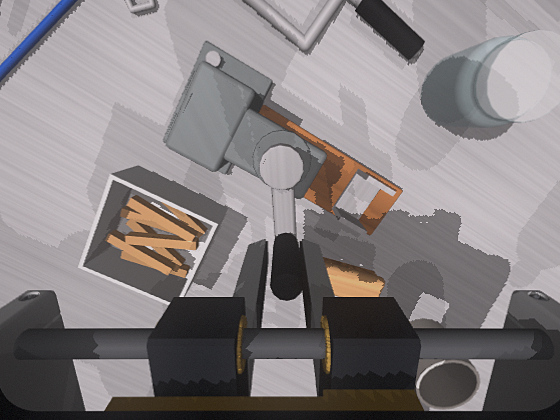

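Call:
arm_command --moves '[[[0.5,-7.1,1.1],[0,0,0.126],21],[[1.8,-13.9,1.5],[0,0,0.25],21],[[3.9,-20.4,1.9],[0,0,0.376],21],[[6.9,-26.6,2.3],[0,0,0.5],21],[[10.5,-32.4,2.7],[0,0,0.626],21],[[14.9,-37.7,3.0],[0,0,0.75],21],[[19.9,-42.5,3.4],[0,0,0.876],21],[[25.4,-46.5,3.8],[0,0,1.0],21],[[25.4,-46.5,3.8],[0,0,1.0],21]]'

```text
clock: 16.25
ee_pos: [514.8, 209.5, 143.5]
ee_rot: [3.065, -0.685, -0.003]
force: [-0.6, 0.5, -0.1]
gripper_width: 21.2
```

Run:
```python
from h import *
s=bot.sense();print(s['clock'],s['ee_pos'],s['force'],s['gripper_width'],s['joints'][5])
d=s['ee_pos'][:2]-C; print(np.hypot(*d), np.arctan2(-d[0],-d[1])+2*np.pi)
```

```text
16.25 [514.80697109 209.48999516 143.52249236] [-0.60339689  0.53299099 -0.07241468] 21.204303403780745 2.2412404697734614
55.39997279556689 8.311873241731012
```

Call:
arm_command --moves '[[[0,0,0],[0,0,0],60],[[0,0,0],[0,0,0],60],[[0,0,0],[0,0,0],60],[[0,0,-40],[0,0,0],60],[[0,0,-80],[0,0,0],60],[[0,0,-80],[0,0,-0.15],60],[[0,0,-80],[0,0,-0.3],60],[[0,0,-80],[0,0,-0.45],60],[[0,0,-80],[0,0,-0.6],60],[[0,0,-80],[0,0,-0.75],60],[[0,0,-80],[0,0,-0.9],60],[[0,0,-80],[0,0,-1.05],60]]'

```text
clock: 17.45
ee_pos: [515.0, 209.5, 223.5]
ee_rot: [-2.993, -0.954, 0.003]
force: [0.7, -0.0, -0.4]
gripper_width: 60.3
```

Call:
arm_command --moves '[[[0,0,0],[0,0,-1.8],60],[[0,0,0],[0,0,-1.8],60],[[0,0,0],[0,0,-1.8],60],[[0,0,0],[0,0,-1.8],60],[[0,0,0],[0,0,-1.8],60],[[0,0,0],[0,0,-1.8],60],[[0,0,0],[0,0,-1.8],60],[[0,0,0],[0,0,-1.8],60],[[0,0,0],[0,0,-1.8],60],[[0,0,0],[0,0,-1.8],60],[[0,0,0],[0,0,-1.8],60],[[0,0,0],[0,0,-1.8],60]]'

```text
clock: 18.65
ee_pos: [515.0, 209.4, 223.5]
ee_rot: [-1.112, -2.936, 0.001]
force: [-0.3, 0.8, -0.2]
gripper_width: 59.7
```

Run:
```python
from h import *
s=bot.sense();print(s['clock'],s['ee_pos'],s['force'],s['gripper_width'],s['joints'])
im=shot('wrist','w7.png')
a=im['color'][:,:,::-1].copy()
p0=peg(8.28)
for dz in (45,15,-15):
    p=wproj(im,s,[p0[0],p0[1],p0[2]+dz])[0]; print(p.round(1)); cv2.circle(a,(int(p[0]),int(p[1])),4,(0,255,0),1)
cv2.imwrite('pics/w7a.png',a)
im=shot('scene','s7.png');im=shot('side','d7.png')
M=Ro.from_rotvec(s['ee_rot']).as_matrix();print(np.arctan2(M[1,0],M[0,0]), np.pi*1.5-8.28+2*np.pi)
print(rel(p0,Rt(np.pi*1.5-8.28+2*np.pi)))
```

```text
18.65 [515.04835046 209.42339453 223.50789698] [-0.32980164  0.78481133 -0.21102281] 59.67699026040115 [ 2.30198891e-01  1.53802594e-01  1.56550249e+00  5.31797813e-04
  1.42414747e+00 -6.16561651e-01]
[281.3 232.8]
[281.5 220.4]
[281.7 210.5]
2.41747775834419 2.7155742875642765
([-0.8, -1.6, 79.9], [-0.001, -0.002, -0.308])
```

View pics/w7a.png

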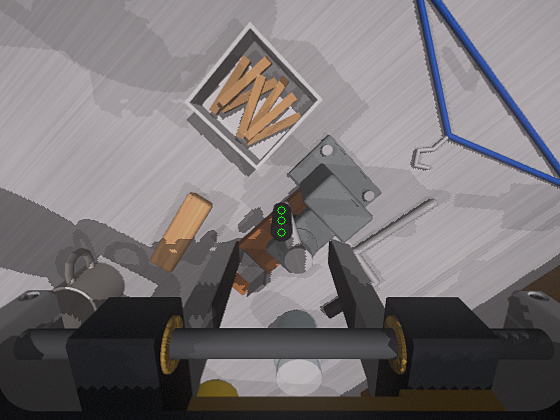

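Call:
arm_command --moves '[[[-0.8,-1.6,0],[0,0,-0.15],60],[[-0.8,-1.6,0],[0,0,-0.308],60],[[-0.8,-1.6,0],[0,0,-0.308],60],[[-0.8,-1.6,40],[0,0,-0.308],60],[[-0.8,-1.6,80],[0,0,-0.308],60],[[-0.8,-1.6,80],[0,0,-0.308],21],[[-0.8,-1.6,80],[0,0,-0.308],21],[[-0.8,-1.6,80],[0,0,-0.308],21],[[-0.8,-1.6,80],[0,0,-0.308],21],[[-0.8,-1.6,80],[0,0,-0.308],21]]'

```text
clock: 19.8
ee_pos: [515.8, 208.1, 145.6]
ee_rot: [0.664, 3.069, 0.002]
force: [0.4, 0.3, 0.3]
gripper_width: 23.6
```

Run:
```python
from h import *
s=bot.sense();print(s['clock'],s['ee_pos'],s['force'],s['gripper_width'],peg(8.28))
for r in arc(8.3,9.5,10,3*np.pi,s): print(r)
```

```text
19.8 [515.78026306 208.05474179 145.55743083] [0.37198445 0.29657284 0.31431818] 23.631191190427007 [np.float64(514.4159898069848), np.float64(207.72865862707152), 143.64476000000002]
[[0.6, 6.8, 2.4], [0.002, 0.001, 0.14]]
[[-0.7, 13.3, 2.8], [0.002, 0.001, 0.26]]
[[-2.8, 19.5, 3.2], [0.002, 0.001, 0.38]]
[[-5.6, 25.5, 3.5], [0.002, 0.001, 0.5]]
[[-9.1, 31.1, 3.9], [0.002, 0.001, 0.62]]
[[-13.3, 36.2, 4.3], [0.002, 0.001, 0.74]]
[[-18.0, 40.8, 4.7], [0.002, 0.0, 0.86]]
[[-23.2, 44.8, 5.1], [0.002, 0.0, 0.98]]
[[-28.9, 48.2, 5.5], [0.002, 0.0, 1.1]]
[[-35.0, 50.8, 5.9], [0.002, 0.0, 1.22]]
```

Call:
arm_command --moves '[[[0.6,6.8,2.4],[0,0,0.14],21],[[-0.7,13.3,2.8],[0,0,0.26],21],[[-2.8,19.5,3.2],[0,0,0.38],21],[[-5.6,25.5,3.5],[0,0,0.5],21],[[-9.1,31.1,3.9],[0,0,0.62],21],[[-13.3,36.2,4.3],[0,0,0.74],21],[[-18,40.8,4.7],[0,0,0.86],21],[[-23.2,44.8,5.1],[0,0,0.98],21],[[-28.9,48.2,5.5],[0,0,1.1],21],[[-35,50.8,5.9],[0,0,1.22],21]]'

```text
clock: 20.8
ee_pos: [567.9, 239.6, 140.7]
ee_rot: [-2.309, -2.13, 0.001]
force: [-4.1, -1.2, 2.1]
gripper_width: 21.0
```

Run:
```python
from h import *
s=bot.sense();print(s['clock'],s['ee_pos'],s['force'],s['gripper_width'],s['joints'][5])
d=s['ee_pos'][:2]-C; print(np.hypot(*d), np.arctan2(-d[0],-d[1])+2*np.pi)
for r in arc(9.5,10.4,8,3*np.pi,s): print(r)
```

```text
20.8 [567.87748122 239.63104933 140.69989435] [-4.05032496 -1.19191954  2.07243551] 21.028873981254485 0.3393030381125768
54.73535357190551 3.203337540991239
[[-0.0, 6.9, 1.3], [-0.0, 0.0, 0.107]]
[[-1.0, 13.0, 1.6], [-0.0, 0.0, 0.22]]
[[-2.7, 19.0, 2.0], [-0.0, 0.0, 0.332]]
[[-5.1, 24.7, 2.4], [-0.0, 0.0, 0.445]]
[[-8.0, 30.1, 2.7], [-0.0, 0.0, 0.557]]
[[-11.6, 35.2, 3.1], [-0.0, 0.0, 0.67]]
[[-15.7, 39.8, 3.4], [-0.0, 0.0, 0.782]]
[[-20.3, 43.9, 3.8], [-0.0, 0.0, 0.895]]
```

Call:
arm_command --moves '[[[0,6.9,1.3],[0,0,0.107],21],[[-1,13,1.6],[0,0,0.22],21],[[-2.7,19,2],[0,0,0.332],21],[[-5.1,24.7,2.4],[0,0,0.445],21],[[-8,30.1,2.7],[0,0,0.557],21],[[-11.6,35.2,3.1],[0,0,0.67],21],[[-15.7,39.8,3.4],[0,0,0.782],21],[[-20.3,43.9,3.8],[0,0,0.895],21],[[-20.3,43.9,3.8],[0,0,0.895],21]]'

```text
clock: 21.7
ee_pos: [609.5, 216.2, 137.5]
ee_rot: [-3.002, -0.92, 0.002]
force: [-1.9, 1.1, 0.6]
gripper_width: 21.2
```

Run:
```python
from h import *
s=bot.sense();print(s['clock'],s['ee_pos'],s['force'],s['gripper_width'],s['joints'][5])
d=s['ee_pos'][:2]-C; print(np.hypot(*d), np.arctan2(-d[0],-d[1])%(2*np.pi)+2*np.pi)
```

```text
21.7 [609.4759809  216.19674424 137.49296994] [-1.88889134  1.11169572  0.56611087] 21.207762099968292 1.182038967852052
54.736420318748735 10.38913547732701
```

Open and lift clear, then look.

Call:
arm_command --moves '[[[0,0,0],[0,0,0],60],[[0,0,0],[0,0,0],60],[[0,0,0],[0,0,0],60],[[0,0,-40],[0,0,0],60],[[0,0,-85],[0,0,0],60],[[0,0,-100],[0,0,0],60],[[0,0,-100],[0,0,0],60]]'

```text
clock: 22.4
ee_pos: [612.1, 216.5, 241.7]
ee_rot: [-3.003, -0.921, -0.011]
force: [0.4, 0.1, 0.1]
gripper_width: 59.9
```

Run:
```python
from h import *
s=bot.sense();print(s['clock'],s['ee_pos'],s['force'],s['gripper_width'])
im3=shot('wrist','w8.png')
a=im3['color'][:,:,::-1].copy()
for t,c in ((10.36,(0,255,0)),):
  p0=peg(t)
  for dz in (45,15,-15):
    p=wproj(im3,s,[p0[0],p0[1],p0[2]+dz])[0]; print(p.round(1)); cv2.circle(a,(int(p[0]),int(p[1])),4,c,1)
cv2.imwrite('pics/w8a.png',a)
im=shot('scene','s8.png'); im2=shot('side','d8.png')
cv2.imwrite('pics/s8z.png',cv2.resize(im['color'][120:360,80:400,::-1],(800,600),interpolation=cv2.INTER_CUBIC))
cv2.imwrite('pics/d8z.png',cv2.resize(im2['color'][150:330,210:450,::-1],(800,600),interpolation=cv2.INTER_CUBIC))
```

```text
22.4 [612.05699473 216.54210994 241.71721396] [0.42408241 0.09318424 0.06490773] 59.92137087942701
[279.5 225. ]
[279.9 214.6]
[280.1 206.1]
```

View pics/w8a.png

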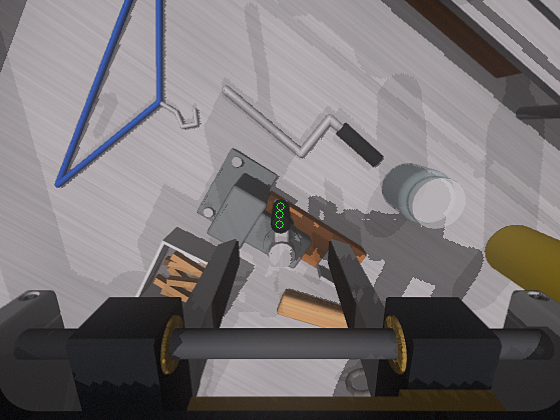

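View pics/s8z.png

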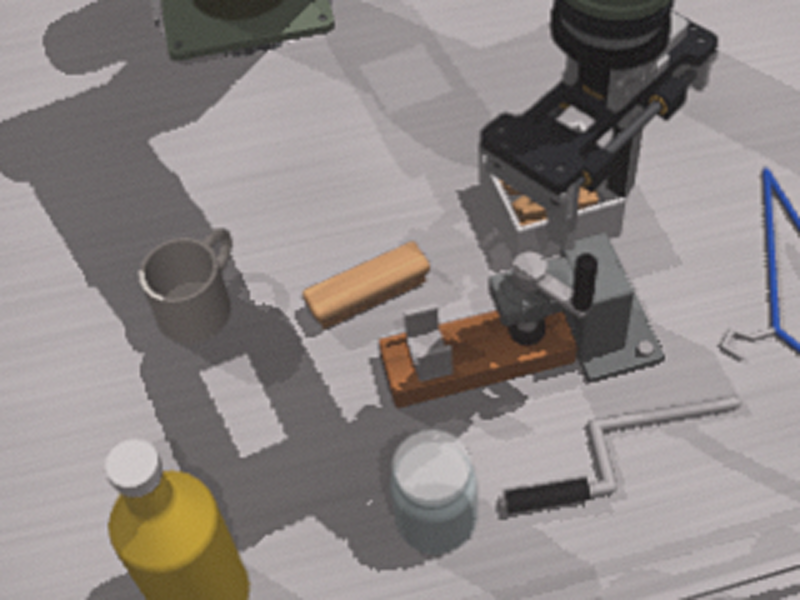

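View pics/d8z.png

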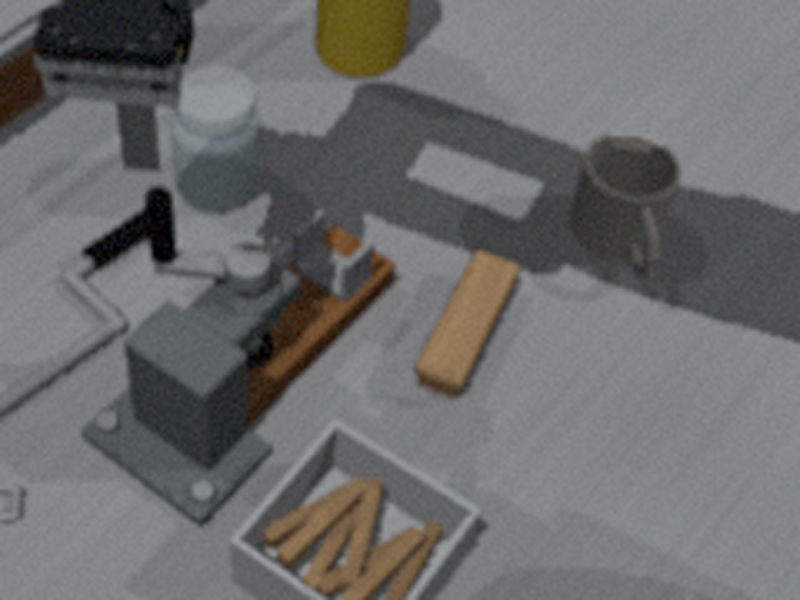

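Run:
```python
from h import *
a=cv2.imread('pics/s8.png'); cv2.imwrite('pics/s9.png',cv2.resize(a[190:310,200:360],(800,600),interpolation=cv2.INTER_CUBIC))
a=cv2.imread('pics/d8.png'); cv2.imwrite('pics/d9.png',cv2.resize(a[180:300,230:390],(800,600),interpolation=cv2.INTER_CUBIC))
```

```text
(no output)
```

View pics/s9.png

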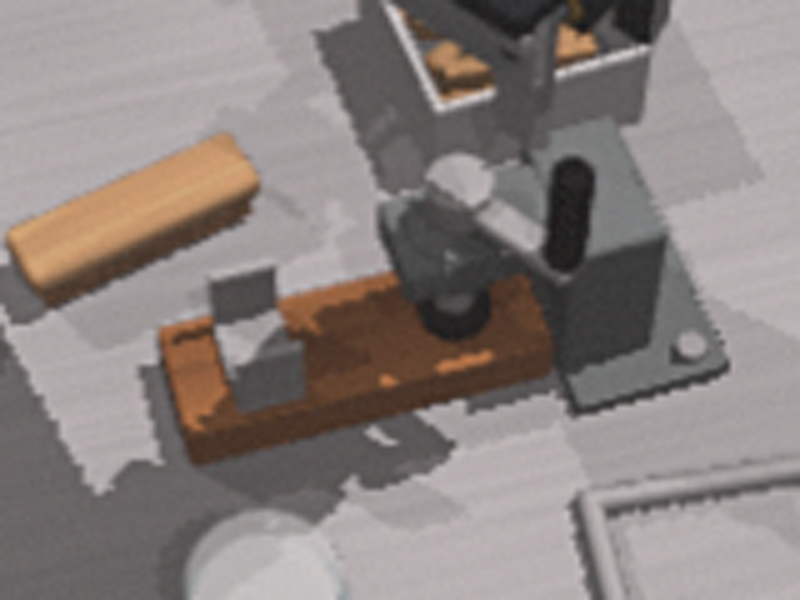

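View pics/d9.png

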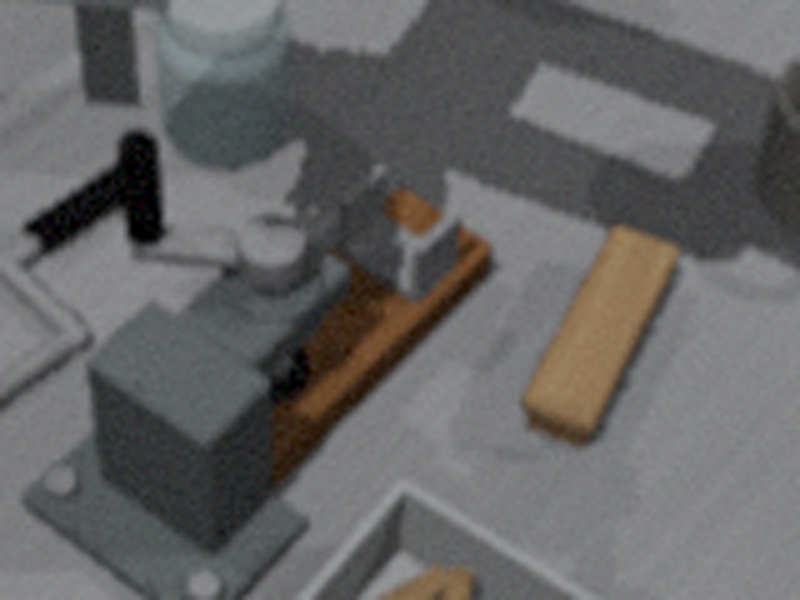

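Run:
```python
from geo import *
s4=lambda u,v:((u+.5)/5-.5+200,(v+.5)/5-.5+190)
d4=lambda u,v:((u+.5)/5-.5+230,(v+.5)/5-.5+180)
from h import peg
for n,a,b in [('top',(573,165),(138,140)),('base',(565,262),(147,233))]:
    x,f=tri([('scene',s4(*a)),('side',d4(*b))]); d=x[:2]-[564.5,185]; print(n,x,np.arctan2(-d[0],-d[1])%6.2832+6.2832)
print(peg(10.36))
```

```text
top [608.96322454 216.18483864 183.0416462 ] 10.383963859751805
base [611.33614475 215.16895355 120.16045935] 10.423360215554464
[np.float64(608.7602000094907), np.float64(217.65018675474735), 137.02412]
```

Run:
```python
from h import *
print(bot.sense()['clock'],bot.sense()['qvel'].round(3)); print(bot.finish_job())
```

```text
22.55 [0.001 0.014 0.018 0.001 0.    0.002]
the job is handed in; nothing more can be done
None
```

The job is done and handed in at about 22.6 s. No verdict came back, so what follows is from my own measurements.

- **Brush:** I dragged it clear of the board's path and left it lying on the free bench on the robot's side of the clamp.
- **Board:** I slid it into the clamp until it met the column; contact force rose to about 13 N. With the gripper clear, the end face measured about (565, 224) mm. The column face is at y ≈ 225 and the middle line at x ≈ 564.5. The board was within about 0.01 rad of square. After clamping, its corners had not visibly moved.
- **Crank:** I turned it from about 6.09 to about 10.38 rad in two strokes, with one regrasp of the peg. By the pitch given, the pad met the board at about 8.80 rad. That leaves about 1.58 rad (a quarter turn) of tightening, or about 5 mm of pad compression. I worked this out from the crank angle; the pad itself cannot be measured directly. The triangulated peg position agreed, giving 10.38 to 10.42 rad.
- **Everything else:** In the last pictures nothing else looked moved, and the open gripper was about 60 mm above the peg, touching nothing.

No check failed. The only difference was about 0.04 rad between the two peg angle readings.

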